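# Fish the grinder's collar out from under the jar rack

### The arm

A 6-joint arm with a two-finger parallel gripper is mounted at the origin on the work surface. World frame = base frame: x ahead of the robot, y to its left, z up, the work surface at z = 0. Lengths are in m, angles in rad, forces in N, time in s.
With the tool pointing down it reaches from about 0.35 to 0.975 m from the base axis. Payload 4.9 kg.
Tool frame: the origin (TCP) lies on the front face of the gripper's body, between the roots of the fingers; the fingertips stand 73 mm ahead of it and the grasp point (between the pads) lies 54 mm ahead of it; z points along the fingers, y is the line along which they close (so a half turn about z gives the same grasp; the last joint's range is limited). The gripper opens to 85 mm and grips with 20 to 120 N. Pads are 22 mm wide; open, the fingers measure 114 mm over their backs; the gripper's body (76 mm by 85 mm) begins 54 mm behind the grasp point. The pads swing forward as they close: fully open they stand 13 mm farther back than shut.
Start: joints at [1.026, 0.053, 1.613, -0, 1.476, -0.119], TCP at [0.258, 0.569, 0.304] pointing down, gripper open.
Joint ranges: [-3.01, 3.01], [-1.01, 2.22], [0.06, 2.58], [-1.02, 4.17], [0.09, 2.62], [-3.14, 3.14]. Speed limits (rad/s): [2.57, 2.57, 3.14, 3.14, 3.14, 3.14].

### API

Orientations are given as a rotation vector (axis times angle).
In Python, from station import status, imaging, order gives the robot as it stands.
- The arm moves only by the tool arm_command, never from a script. Its argument "increments" is a list of rows, each an object with "slide": the shift along the tool's x, y, z in m, a list of three; "spin": the turn about the tool's z in degrees; "gripper": the opening, from -1 (shut) to 1 (fully open). In form: [{"slide": [x, y, z], "spin": spin, "gripper": gripper}, ...]. A call has 1 to 8 rows; each row is the pose to reach, as a shift and turn from the pose commanded when the call began, along the tool's axes at that moment; what a row does not reach only later rows make up. A row lasts 1/12 s, in which the tool goes at most 41.7 mm and 7.16 degrees, less where a joint would pass 70% of its speed; a pose out of reach is approached as far as the arm can. A call with a gripper value outside its range is refused whole. The fingers move at their own pace and stop on an object; "newtons" is the grip in N (left out, the last holds). Time passes only in rows, so rows that repeat a pose let the fingers close. It gives the time, the measured TCP pose, the force, the opening and the grip force at its end, in the units of the state.
- status.get_obs(): the state, without advancing time (a new reading comes with each control period).
- imaging.get_image(name): name is "scene" or "top" or "wrist"; returns a dict with "frame" (420x560x3 uint8, red, green, blue), "vfov" (degrees; the focal length in pixels is half the picture's height over the tangent of half this angle, whatever the lens; pixels are square), "cx", "cy" (the principal point, pixels), "view" (4x4, takes a point from world to camera coordinates); the wrist camera has in their place "mount" (4x4, takes a point from camera to tool coordinates, whose origin is the TCP and whose axes are the flange's). Camera axes: x right, y up, looking along -z (the intrinsics and any distortion apply to the point x, -y, -z); pixel columns grow to the right and rows downward; lengths in m; the calibration is good to about 2 mm. A picture is of the moment at which its call begins: read the wrist's pose just before it. There is no depth.
- order.finish_job(): hands the job in; it is judged then, once.
The state is a dict: "t": time; "q": joint angles; "dq": joint speeds; "effort": joint torques, N m; "tool_pos": TCP position; "tool_rot": TCP orientation; "contact_force": force on the tool from outside, world axes, zero at the start; "wrist_torque": the same for the moment, N m; "opening": finger opening in m; "grip_force": force on a finger pad.
Only numpy, scipy, OpenCV 4.12 (cv2) and the standard library are available. Lean on these libraries where they do the work, as an engineer would, in place of code of your own. Each camera call takes 0.05 s, during which the arm holds its last target. There are 200 camera calls.

### The job

The steel collar of the pepper grinder has slid under the low jar rack, where no hand fits. Take the reach hook off its stand, drag the collar out with it until the collar lies flat on the counter clear in front of the rack, then hang the hook back on its stand. Work gently: let the hook touch the counter and the rack only lightly, nothing but the hook touches the collar, and the jars and the grinder stay where they are.

Things in the scene. Friction and masses are not known exactly. Their poses are not given: they have to be found in the camera images.
- counter: The flat white worktop, its top at z = 0, fixed. It marks easily, and so do the rack's wires: over 15 N from the hook is too much.
- rack: Low wire jar rack, fixed, 260 wide (y), 220 deep (x). Origin: on the counter under the middle of the front edge; x points into the gap, away from the robot. Gap under the wires 36 high, open in front, legs 8 thick only at the corners; wires 4 thick run across, every 22, the first along the front edge. Three jars on its rear part, up to 140 above the counter, begin 138 behind the front edge.
- collar: The dropped part: plain flat steel ring, 46 outside, 30 hole, 6 high, about 45 g, lying flat on the counter under the rack 45 to 75 behind the front edge. Origin: centre of its underside; z is its axis.
- hook: Reach hook, 170 g, hanging upright. Origin: middle of the dark wooden handle, 16 thick (x), 24 wide (y), 70 tall (z). Below it a square steel flange 36 by 36, underside 41 below the origin, then a tube of 10 diameter that ends 111 below the origin; out of it comes a bent rod of 7 diameter. The tip's bottom is anywhere from 180 to 220 below the origin: feel for the counter with the tip.
- hook_tube (a point): Lower end of the hook's tube, on its axis. The rod goes down from here, bends to a level foot 95 long along the hook's x (rod axis to tip axis), whose end bends down into a round tip; foot's underside 11.5 and top 18.5 above the tip's bottom. The rod is pulled out by a different, unmeasured amount each time; its telescope is stiff and creeps only 0.05 mm/s per newton.
- stand: Fork stand for the hook, fixed. Origin: on the counter under the hanging place; base 130 by 90, 10 thick, 80 behind to 50 in front; post 50 behind, as high as the fork. Two flat arms, tops 215 above the counter, run from the post to 22 in front of the origin; the 16 wide slot between them is open in front (+x). The hook's tube hangs in the slot, flange on the arms, foot along the stand's +x.
- stand_seat (a point): Middle of the hanging place, at the height of the arms' upper faces: the hung hook's origin is 41 straight above it.
- grinder: Bystander: dark wooden pepper grinder, 58 diameter, 135 tall, standing loose. Origin: centre of its underside.
- jar_tall: Bystander: amber jar, 72 diameter, 125 tall, standing loose. Origin: centre of its underside.
- jar_short: Bystander: short jar, 68 diameter, 75 tall, standing loose. Origin: centre of its underside.

How it is judged:
By the outcome, as a careful person would: the job done as asked, in the order asked, and still so for the second after the job is handed in, with the robot touching nothing.
It also fails if it takes over 67 s, if anything falls off the work surface, if the arm or the gripper's body presses on something with over 40 N, if the wrist force passes 120 N, or if a joint passes its speed limit or range.

## Working session

There is one attempt and no reset: what is moved stays moved. The work goes in short steps, Python scripts to look and compute and a tool call to move; the robot and the scene stay as the last step left them, time stands still between calls to the robot, and variables do not carry over. Pictures are saved under pics/ and viewed, at most 10 in all, crops included, and the job is handed in when it is done.

Besides the shell and the picture viewer there is one more tool, called after "Emit:" in YAML: its name, and indented under it one key for each argument. arm_command: Moves the arm, as the interface text tells. Its arguments: {"type":"object","properties":{"increments":{"type":"array","items":{"type":"object","properties":{"slide":{"type":"array","items":{"type":"number"}},"spin":{"type":"number"},"gripper":{"type":"number"}}}},"newtons":{"type":"number"}},"required":["increments"]}

```bash
mkdir -p pics; ls; python3 - <<'E'
from station import status, imaging
import cv2,numpy as np
o=status.get_obs();print({k:np.round(v,3).tolist() for k,v in o.items()})
for n in ["scene","top","wrist"]:
    d=imaging.get_image(n); cv2.imwrite(f"pics/{n}0.png",d["frame"][:,:,::-1])
    print(n,{k:(np.round(v,4).tolist()) for k,v in d.items() if k!="frame"})
    np.savez(f"{n}0.npz",**d)
E
```

```text
pics
{'t': 0.0, 'q': [1.026, 0.053, 1.614, -0.0, 1.476, -0.119], 'dq': [0.0, 0.002, 0.001, -0.0, 0.0, -0.002], 'effort': [0.001, -39.367, -37.018, -0.0, 0.007, -0.0], 'tool_pos': [0.258, 0.569, 0.303], 'tool_rot': [-0.664, -3.07, 0.003], 'contact_force': [0.23, -0.003, -0.467], 'wrist_torque': [0.022, 0.001, 0.032], 'grip_force': 0.0, 'opening': 0.085}
scene {'vfov': 46.3322, 'cx': 280.3875, 'cy': 218.3328, 'view': [[-0.8838, 0.4678, -0.0061, 0.5003], [-0.2639, -0.4877, 0.8322, 0.0096], [0.3863, 0.7371, 0.5545, -1.7119], [0.0, 0.0, 0.0, 1.0]]}
top {'vfov': 52.6941, 'cx': 279.2623, 'cy': 210.5289, 'view': [[0.0087, -0.9999, -0.0061, 0.0062], [0.9704, 0.0069, 0.2413, -0.5978], [-0.2412, -0.008, 0.9704, -1.1374], [0.0, 0.0, 0.0, 1.0]]}
wrist {'vfov': 60.0992, 'cx': 280.6515, 'cy': 210.8313, 'mount': [[-0.0006, 0.9644, 0.2645, 0.0687], [1.0, 0.0007, -0.0002, 0.0001], [-0.0004, 0.2645, -0.9644, -0.0699], [0.0, 0.0, 0.0, 1.0]]}
```

View pics/scene0.png

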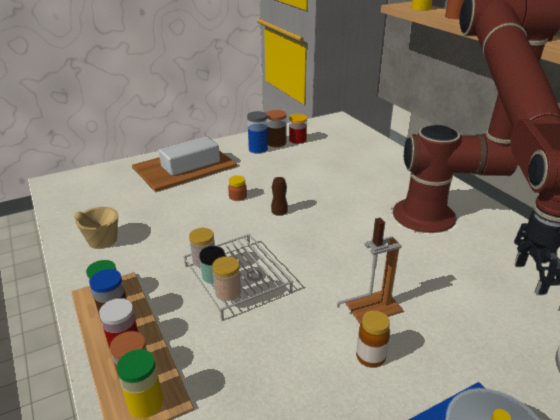

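View pics/top0.png

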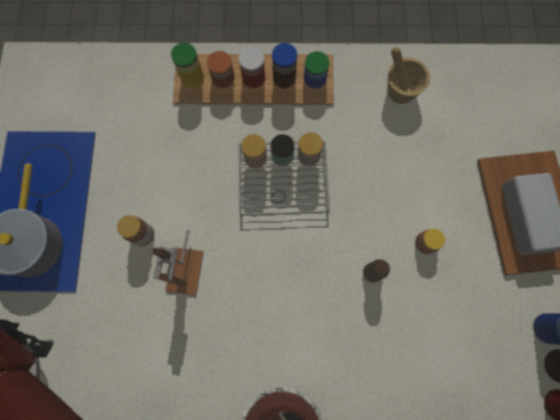

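The scene view shows the hook on its stand at about (375,270) and the rack at (240,275). In the top view the stand is near (183,268), the rack spans (240–327, 142–230) and the collar is near (279,197). I'll enlarge both.

```bash
cat > h.py <<'E'
import numpy as np,cv2
from scipy.spatial.transform import Rotation as R
def cam(d,obs=None):
    f=d["frame"].shape[0]/2/np.tan(np.radians(float(d["vfov"]))/2)
    K=np.array([[f,0,d["cx"]],[0,f,d["cy"]],[0,0,1.]])
    if "view" in d: V=np.array(d["view"])
    else:
        T=np.eye(4);T[:3,:3]=R.from_rotvec(obs["tool_rot"]).as_matrix();T[:3,3]=obs["tool_pos"]
        V=np.linalg.inv(T@np.array(d["mount"]))
    return K@np.diag([1,-1,-1.])@V[:3]
def tri(Ps,uvs):
    A=[]
    for P,(u,v) in zip(Ps,uvs): A+= [u*P[2]-P[0],v*P[2]-P[1]]
    A=np.array(A);A/=np.linalg.norm(A[:,:3],axis=1)[:,None]
    X=np.linalg.lstsq(A[:,:3],-A[:,3],rcond=None)[0]
    return X
def proj(P,X):
    p=P@np.append(X,1);return p[:2]/p[2]
def onz(P,uv,z):
    u,v=uv
    A=np.array([u*P[2]-P[0],v*P[2]-P[1]])
    return np.append(np.linalg.solve(A[:,:2],-(A[:,2]*z+A[:,3])),z)
E
python3 - <<'E'
import cv2,numpy as np
t=cv2.imread("pics/top0.png");s=cv2.imread("pics/scene0.png")
a=cv2.resize(t[130:300,145:335],(760,680),interpolation=cv2.INTER_CUBIC)
a=cv2.resize(t[130:300,140:340],None,fx=3.5,fy=3.5,interpolation=cv2.INTER_CUBIC)
b=cv2.resize(s[205:325,175:410],None,fx=3.4,fy=3.4,interpolation=cv2.INTER_CUBIC)
cv2.imwrite("pics/topc.png",a);cv2.imwrite("pics/scenec.png",b);print(a.shape,b.shape)
E
```

```text
(595, 700, 3) (408, 799, 3)
```

View pics/topc.png

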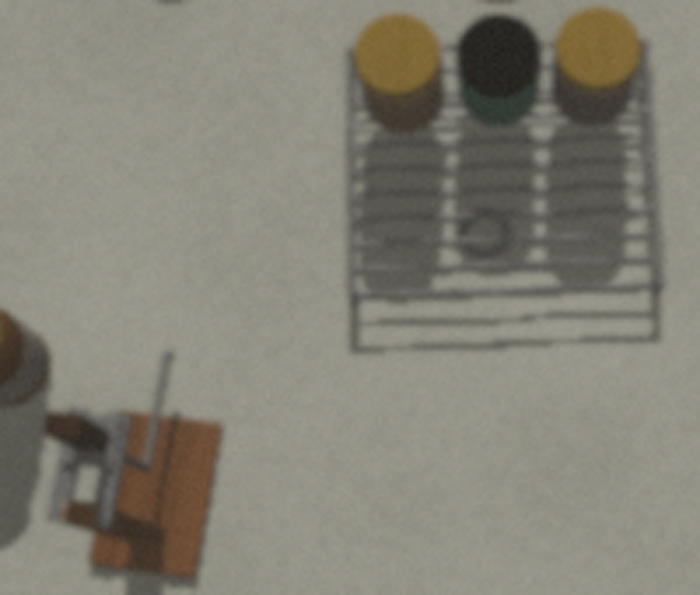

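View pics/scenec.png

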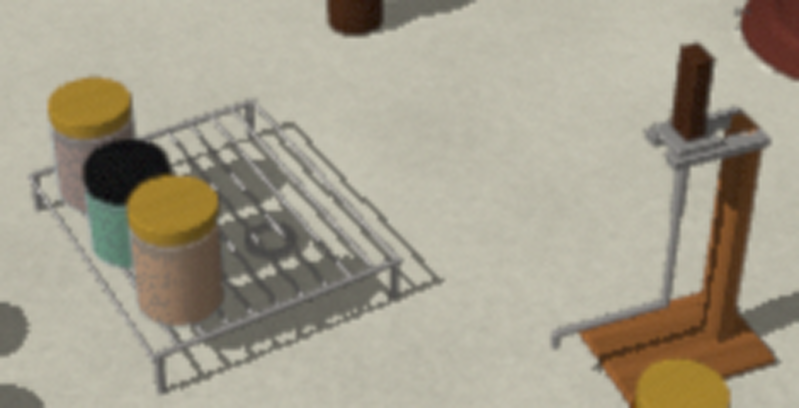

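Top crop: the rack's front edge runs from (353,291) to (657,286), with its shadow in front at y≈345. The collar is near (486,233) and the hook foot runs from (148,467) to (168,355). Scene crop: front corners at (395,263) and (250,103), collar (270,240), handle top (693,52), rod bend (668,302) and tip (556,343).

```bash
python3 - <<'E'
from h import *
t=np.load("top0.npz");s=np.load("scene0.npz");Pt=cam(t);Ps=cam(s)
T=lambda x,y:(140+x/3.5-.36,130+y/3.5-.36)
S=lambda x,y:(175+x/3.4-.35,205+y/3.4-.35)
for n,a,b in [("rackF+y",(353,291),(395,263)),("rackF-y",(657,287),(250,103)),("rackB+y",(352,50),(160,355)),("rackB-y",(645,43),(37,177)),("collar",(486,233),(270,239)),("handletop",(52,423),(695,54)),("bend",(148,466),(668,302)),("tip",(168,354),(556,338)),("armtip_+y",(58,516),(680,158)),
 ("armtipA",(75,415),(650,132)),("flangecen",(92,440),(690,140))]:
    X=tri([Pt,Ps],[T(*a),S(*b)]); e=[np.round(proj(P,X)-q,1) for P,q in((Pt,T(*a)),(Ps,S(*b)))]
    print(n,np.round(X,4),e)
print("collar z.006",onz(Pt,T(486,233),.006),onz(Ps,S(270,239),.006))
for c in [(130,412),(222,424),(196,582),(92,570)]: print("base",onz(Pt,T(*c),.01))
for c in [(580,335),(630,405),(776,355),(703,292)]: print("baseS",onz(Ps,S(*c),.01))
print("amber jar", onz(Pt,(130,228),.125), onz(Ps,(374,355),0))
print("front shadow",onz(Pt,T(353,350),0))
E
```

```text
rackF+y [0.5989 0.1249 0.0385] [array([ 0., -0.]), array([0.1, 0. ])]
rackF-y [ 0.6071 -0.132   0.0393] [array([ 0.7, -1.1]), array([1.2, 0.3])]
rackB+y [0.812  0.1336 0.0416] [array([-0.5,  0.7]), array([-0.9, -0.3])]
rackB-y [ 0.8219 -0.1228  0.0403] [array([-0.2,  0.3]), array([-0.4, -0.1])]
collar [0.6601 0.0138 0.0057] [array([ 0.1, -0.2]), array([0.3, 0.1])]
handletop [0.4496 0.2895 0.2944] [array([ 0.9, -1. ]), array([1.3, 0. ])]
bend [0.4469 0.2843 0.0583] [array([-0.4,  0.5]), array([-0.7, -0. ])]
tip [0.541  0.2737 0.0536] [array([ 0. , -0.1]), array([0.1, 0. ])]
armtip_+y [0.4192 0.2939 0.1957] [array([ 8. , -9.3]), array([12.4, -0.1])]
armtipA [0.4705 0.2881 0.2328] [array([ 3. , -3.4]), array([4.5, 0.2])]
flangecen [0.4465 0.2865 0.2168] [array([-0.2,  0.3]), array([-0.3, -0. ])]
collar z.006 [0.65937856 0.01422269 0.006     ] [0.66085101 0.01355059 0.006     ]
base [0.49942001 0.31276167 0.01      ]
base [0.48984407 0.23461739 0.01      ]
base [0.35936568 0.24916355 0.01      ]
base [0.3683186  0.33524623 0.01      ]
baseS [0.49469929 0.24265878 0.01      ]
baseS [0.50430864 0.32427402 0.01      ]
baseS [0.3714338  0.33458081 0.01      ]
baseS [0.37665002 0.24841177 0.01      ]
amber jar [0.53328437 0.41421817 0.125     ] [0.52869569 0.41828078 0.        ]
front shadow [0.55605227 0.12737906 0.        ]
```

Everything agrees with the given sizes: rack wires ≈0.039 high, collar at (0.660,0.014,0.006), and the hook axis at about (0.447,0.286) with yaw ≈ −6.7°. I'll move above the hook with tool y along the hook's x.

Emit:
arm_command:
  increments:
    - {"slide": [0, 0, -0.04], "spin": 7, "gripper": 1}
    - {"slide": [-0.04, -0.025, -0.08], "spin": 14, "gripper": 1}
    - {"slide": [-0.07, -0.045, -0.097], "spin": 21, "gripper": 1}
    - {"slide": [-0.105, -0.065, -0.097], "spin": 28, "gripper": 1}
    - {"slide": [-0.14, -0.086, -0.097], "spin": 35, "gripper": 1}
    - {"slide": [-0.175, -0.108, -0.097], "spin": 42, "gripper": 1}
    - {"slide": [-0.21, -0.129, -0.097], "spin": 49, "gripper": 1}
    - {"slide": [-0.245, -0.151, -0.097], "spin": 56, "gripper": 1}

```text
t: 0.82
tool_pos: [0.4126, 0.3389, 0.4008]
tool_rot: [2.034, 2.394, 0.0]
contact_force: [0.5, 1.0, -0.0]
opening: 0.0853
grip_force: 0.0
```

```bash
cat >> h.py <<'E'
def slide(obs,target,yaw):
    M=R.from_rotvec(obs["tool_rot"]).as_matrix(); d=M.T@(np.array(target)-obs["tool_pos"])
    y=np.degrees(np.arctan2(M[1,1],M[0,1])); return np.round(d,4).tolist(),"spin",round(-(yaw-y),2),"yawnow",round(y,2)
E
python3 - <<'E'
from h import *
from station import status
o=status.get_obs();print(o["t"],np.round(o["tool_pos"],4),np.round(o["contact_force"],2),slide(o,[.448,.287,.40],-6.7))
E
```

```text
0.8167 [0.4126 0.3389 0.4008] [ 0.47  0.98 -0.03] ([-0.057, 0.0265, 0.0008], 'spin', np.float64(15.98), 'yawnow', np.float64(9.28))
```

Emit:
arm_command:
  increments:
    - {"slide": [-0.028, 0.013, 0], "spin": 7, "gripper": 1}
    - {"slide": [-0.057, 0.0265, 0], "spin": 14, "gripper": 1}
    - {"slide": [-0.057, 0.0265, 0], "spin": 16, "gripper": 1}
    - {"slide": [-0.057, 0.0265, 0], "spin": 16, "gripper": 1}

```text
t: 1.15
tool_pos: [0.4485, 0.2874, 0.4005]
tool_rot: [-2.346, -2.089, 0.001]
contact_force: [-0.7, -0.3, 0.1]
opening: 0.0854
grip_force: 0.0
```

```bash
python3 - <<'E'
from h import *
from station import status,imaging
o=status.get_obs();d=imaging.get_image("wrist");np.savez("wrist1.npz",**d)
P=cam(d,o);f=d["frame"][:,:,::-1].copy()
print(o["t"],np.round(o["tool_pos"],4),slide(o,[.448,.287,.40],-6.7))
for X in [(.448,.287,.291),(.448,.287,.221),(.541,.275,.05)]: print(proj(P,np.array(X)))
cv2.imwrite("pics/w1.png",f)
E
```

```text
1.15 [0.4485 0.2874 0.4005] ([-0.0005, -0.0004, 0.0005], 'spin', np.float64(0.09), 'yawnow', np.float64(-6.61))
[283.1079082  245.49732979]
[282.51783053 210.44833815]
[362.2121684  172.82511146]
```

View pics/w1.png

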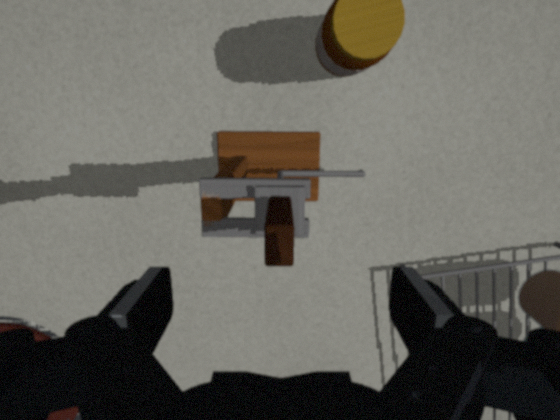

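The wrist view shows the handle top centred near (280,244) against a predicted (283,245). The foot is level in the image, running (280,173) to (362,173), so the yaw matches. The hook is about 1.7 mm toward −tool y. I'll descend and grip.

Emit:
arm_command:
  increments:
    - {"slide": [0, -0.0018, 0.035], "spin": 0, "gripper": 1}
    - {"slide": [0, -0.0018, 0.07], "spin": 0, "gripper": 1}
    - {"slide": [0, -0.0018, 0.0945], "spin": 0, "gripper": 1}
    - {"slide": [0, -0.0018, 0.0945], "spin": 0, "gripper": 0.2}
    - {"slide": [0, -0.0018, 0.0945], "spin": 0, "gripper": -0.4}
    - {"slide": [0, -0.0018, 0.0945], "spin": 0, "gripper": -0.6}
    - {"slide": [0, -0.0018, 0.0945], "spin": 0, "gripper": -0.6}
    - {"slide": [0, -0.0018, 0.0945], "spin": 0, "gripper": -0.6}
  newtons: 80

```text
t: 1.87
tool_pos: [0.4467, 0.2898, 0.3091]
tool_rot: [2.34, 2.094, 0.006]
contact_force: [0.9, 0.9, -0.3]
opening: 0.0253
grip_force: 0.0
```

Emit:
arm_command:
  increments:
    - {"slide": [0, 0, 0], "spin": 0, "gripper": -0.8}
    - {"slide": [0, 0, 0], "spin": 0, "gripper": -1}
    - {"slide": [0, 0, 0], "spin": 0, "gripper": -1}
    - {"slide": [0, 0, 0], "spin": 0, "gripper": -1}
    - {"slide": [0, 0, 0], "spin": 0, "gripper": -1}
  newtons: 80

```text
t: 2.28
tool_pos: [0.4468, 0.2895, 0.3088]
tool_rot: [2.341, 2.093, 0.006]
contact_force: [0.6, 0.5, 5.6]
opening: 0.0153
grip_force: 78.4
```

Emit:
arm_command:
  increments:
    - {"slide": [0, 0, -0.003], "spin": 0, "gripper": -1}
    - {"slide": [0, 0, -0.006], "spin": 0, "gripper": -1}
    - {"slide": [0, 0, -0.01], "spin": 0, "gripper": -1}
    - {"slide": [0, 0, -0.01], "spin": 0, "gripper": -1}

```text
t: 2.62
tool_pos: [0.4459, 0.2891, 0.3167]
tool_rot: [2.342, 2.094, 0.0]
contact_force: [0.0, -1.0, -1.6]
opening: 0.0151
grip_force: 77.9
```

```bash
python3 - <<'E'
from h import *
from station import status,imaging
o=status.get_obs()
print({k:np.round(v,4).tolist() for k,v in o.items()})
M=R.from_rotvec(o["tool_rot"]).as_matrix();print(np.round(M,4))
d=imaging.get_image("scene")["frame"][:,:,::-1];d2=imaging.get_image("wrist")["frame"][:,:,::-1]
a=cv2.resize(d[200:340,310:430],None,fx=4,fy=4,interpolation=cv2.INTER_CUBIC)
b=cv2.resize(d2[100:300,170:400],None,fx=1.3,fy=1.3)
c=np.zeros((560,480+b.shape[1],3),np.uint8);c[:,:480]=a;c[:b.shape[0],480:]=b
cv2.imwrite("pics/lift.png",c)
E
```

```text
{'t': 2.6167, 'q': [0.4351, -0.1803, 1.814, -0.0, 1.5078, 0.5468], 'dq': [0.0004, 0.0033, 0.0038, 0.001, -0.0114, 0.0006], 'effort': [0.0035, -29.7023, -37.5182, -0.0105, 0.0913, 0.0003], 'tool_pos': [0.4459, 0.2891, 0.3167], 'tool_rot': [2.342, 2.0939, 0.0001], 'contact_force': [0.026, -1.0421, -1.5577], 'wrist_torque': [0.0478, -0.0076, -0.0267], 'grip_force': 77.8739, 'opening': 0.0151}
[[ 1.115e-01  9.938e-01  1.000e-04]
 [ 9.938e-01 -1.115e-01 -0.000e+00]
 [-0.000e+00  1.000e-04 -1.000e+00]]
```

View pics/lift.png

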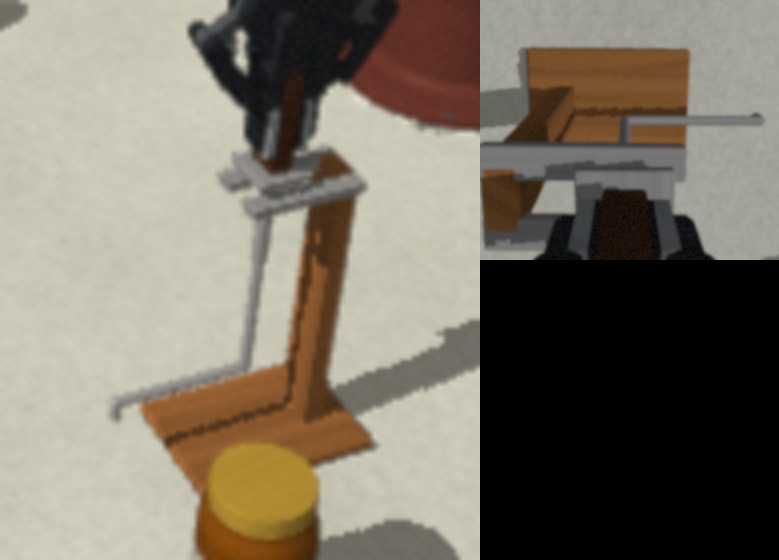

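Lifted: the hook hangs level in the grip and the flange is off the arms. The foot runs (245,368) to (115,410) in the crop, level with the tool axis. Next I'll slide it out and carry it over in front of the rack.

Emit:
arm_command:
  increments:
    - {"slide": [0, 0.02, 0], "spin": 0, "gripper": -1}
    - {"slide": [0, 0.05, 0], "spin": 0, "gripper": -1}
    - {"slide": [0, 0.08, -0.01], "spin": 0, "gripper": -1}
    - {"slide": [-0.02, 0.085, -0.035], "spin": 0, "gripper": -1}
    - {"slide": [-0.055, 0.08, -0.05], "spin": -2, "gripper": -1}
    - {"slide": [-0.095, 0.075, -0.05], "spin": -4, "gripper": -1}
    - {"slide": [-0.135, 0.065, -0.05], "spin": -6, "gripper": -1}
    - {"slide": [-0.175, 0.06, -0.05], "spin": -8.6, "gripper": -1}

```text
t: 3.38
tool_pos: [0.4851, 0.1073, 0.3663]
tool_rot: [-2.175, -2.267, 0.001]
contact_force: [1.7, -1.1, -2.2]
opening: 0.0151
grip_force: 78.6
```

```bash
python3 - <<'E'
from h import *
from station import status
o=status.get_obs();print(o["t"],np.round(o["tool_pos"],4),np.round(o["contact_force"],2),slide(o,[.462,.0075,.367],2.2))
E
```

```text
3.3833 [0.4851 0.1073 0.3663] [ 1.67 -1.06 -2.24] ([-0.0987, -0.0272, -0.0007], 'spin', np.float64(0.17), 'yawnow', np.float64(2.37))
```

Emit:
arm_command:
  increments:
    - {"slide": [-0.033, -0.01, 0], "spin": 0.2, "gripper": -1}
    - {"slide": [-0.066, -0.02, 0], "spin": 0.2, "gripper": -1}
    - {"slide": [-0.0987, -0.0272, 0.02], "spin": 0.2, "gripper": -1}
    - {"slide": [-0.0987, -0.0272, 0.045], "spin": 0.2, "gripper": -1}
    - {"slide": [-0.0987, -0.0272, 0.065], "spin": 0.2, "gripper": -1}
    - {"slide": [-0.0987, -0.0272, 0.076], "spin": 0.2, "gripper": -1}
    - {"slide": [-0.0987, -0.0272, 0.076], "spin": 0.2, "gripper": -1}

```text
t: 3.97
tool_pos: [0.4611, 0.009, 0.2867]
tool_rot: [-2.179, -2.256, 0.006]
contact_force: [-0.3, -0.7, -2.4]
opening: 0.0148
grip_force: 78.6
```

```bash
python3 - <<'E'
from h import *
from station import status,imaging
o=status.get_obs();print(o["t"],np.round(o["tool_pos"],4),np.round(o["contact_force"],2),slide(o,[.462,.0075,.29],2.2))
t=imaging.get_image("top");s=imaging.get_image("scene");np.savez("t2.npz",**t);np.savez("s2.npz",**s)
X=np.array([.557,.011,.025]);pt=proj(cam(t),X);ps=proj(cam(s),X);print(pt,ps)
out=[]
for d,p in((t,pt),(s,ps)):
    u,v=(p-[50,60]).astype(int);print(u,v)
    out.append(cv2.resize(d["frame"][v:v+120,u:u+100,::-1],None,fx=4,fy=4,interpolation=cv2.INTER_CUBIC))
cv2.imwrite("pics/tip.png",np.hstack(out))
E
```

```text
3.9667 [0.4611 0.009  0.2867] [-0.25 -0.71 -2.42] ([-0.0015, 0.0008, -0.0033], 'spin', np.float64(-0.21), 'yawnow', np.float64(1.99))
[279.22516107 227.93337669] [284.7319234 258.9386636]
229 167
234 198
```

View pics/tip.png

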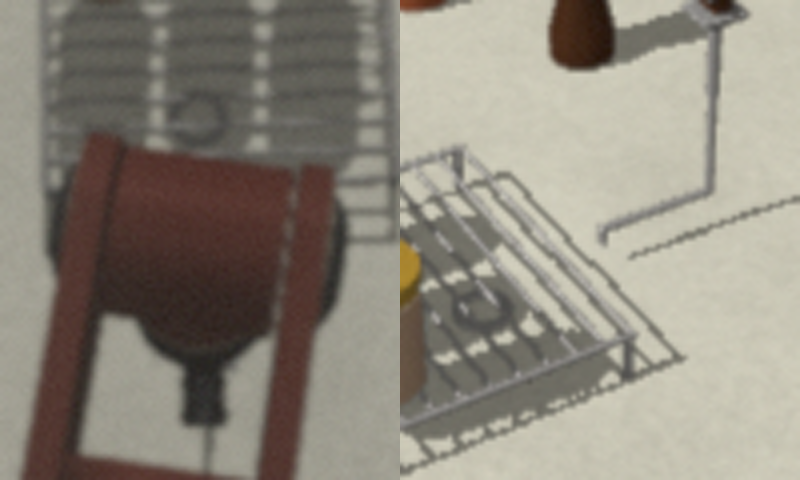

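The scene view (right half) shows the tip bottom at crop (203,243) and the bend at (311,190), with the foot pointing at the collar at (83,308). The arm hides the top view, so I'll solve lateral offset and height from this view.

```bash
python3 - <<'E'
from h import *
from station import status
from scipy.optimize import least_squares
s=np.load("s2.npz");P=cam(s);o=status.get_obs();M=R.from_rotvec(o["tool_rot"]).as_matrix()
S=lambda x,y:np.array([234+x/4-.375,198+y/4-.375])
obs=[(S(203,240),95,3.5),(S(203,230),95,15),(S(311,190),0,15)]
def pt(p,a,h): return o["tool_pos"]+M@[p[0],a/1e3+p[2],0]*np.array([1,1,0])+np.array([0,0,p[1]+h/1e3-o["tool_pos"][2]])
f=lambda p:np.concatenate([proj(P,pt(p,a,h))-q for q,a,h in obs])
r=least_squares(f,[0,.02,0]);print(r.x,r.fun); print("tip",pt(r.x,95,0))
f0=least_squares(lambda p:f([p[0],p[1],0]),[0,.02]);print(f0.x,f0.fun)
E
```

```text
[0.006139   0.03287221 0.00486569] [ 0.02052203  0.28257791  0.01429301 -0.27354671 -0.03566077 -0.0080075 ]
tip [0.56233786 0.01882537 0.03287221]
[-0.00175564  0.025717  ] [ 0.0957771   0.23954279  0.08992508 -0.29241711 -0.17115269  0.04916104]
```

Emit:
arm_command:
  increments:
    - {"slide": [0, 0, 0.006], "spin": 0, "gripper": -1}
    - {"slide": [0, 0, 0.011], "spin": 0, "gripper": -1}
    - {"slide": [0, 0, 0.014], "spin": 0, "gripper": -1}
    - {"slide": [0, 0, 0.015], "spin": 0, "gripper": -1}
    - {"slide": [0, 0, 0.015], "spin": 0, "gripper": -1}
    - {"slide": [0, 0, 0.015], "spin": 0, "gripper": -1}

```text
t: 4.57
tool_pos: [0.4627, 0.0089, 0.2756]
tool_rot: [2.182, 2.26, 0.0]
contact_force: [-0.5, 0.1, -1.5]
opening: 0.0152
grip_force: 78.8
```

Emit:
arm_command:
  increments:
    - {"slide": [0, 0, 0.001], "spin": 0, "gripper": -1}
    - {"slide": [0, 0, 0.002], "spin": 0, "gripper": -1}
    - {"slide": [0, 0, 0.003], "spin": 0, "gripper": -1}
    - {"slide": [0, 0, 0.003], "spin": 0, "gripper": -1}
    - {"slide": [0, 0, 0.003], "spin": 0, "gripper": -1}

```text
t: 4.98
tool_pos: [0.4626, 0.0088, 0.2723]
tool_rot: [-2.182, -2.26, 0.0]
contact_force: [0.7, 0.6, -1.7]
opening: 0.0152
grip_force: 78.8
```

Emit:
arm_command:
  increments:
    - {"slide": [0, 0, 0.001], "spin": 0, "gripper": -1}
    - {"slide": [0, 0, 0.002], "spin": 0, "gripper": -1}
    - {"slide": [0, 0, 0.003], "spin": 0, "gripper": -1}
    - {"slide": [0, 0, 0.004], "spin": 0, "gripper": -1}
    - {"slide": [0, 0, 0.004], "spin": 0, "gripper": -1}
    - {"slide": [0, 0, 0.004], "spin": 0, "gripper": -1}

```text
t: 5.48
tool_pos: [0.4626, 0.0089, 0.2683]
tool_rot: [-2.182, -2.26, 0.0]
contact_force: [0.6, 0.7, -2.0]
opening: 0.0152
grip_force: 78.8
```

Emit:
arm_command:
  increments:
    - {"slide": [0, 0, 0.001], "spin": 0, "gripper": -1}
    - {"slide": [0, 0, 0.002], "spin": 0, "gripper": -1}
    - {"slide": [0, 0, 0.002], "spin": 0, "gripper": -1}
    - {"slide": [0, 0, 0.002], "spin": 0, "gripper": -1}

```text
t: 5.82
tool_pos: [0.4629, 0.0088, 0.2676]
tool_rot: [2.182, 2.26, 0.0]
contact_force: [-4.2, -0.7, 6.0]
opening: 0.015
grip_force: 79.7
```

Contact with the counter comes at TCP z ≈ 0.268, which puts the tip bottom 0.268 below the TCP. Now I'll raise the tip to about 11.5 mm for the insertion.

Emit:
arm_command:
  increments:
    - {"slide": [0, 0, -0.003], "spin": 0, "gripper": -1}
    - {"slide": [0, 0, -0.009], "spin": 0, "gripper": -1}
    - {"slide": [0, 0, -0.013], "spin": 0, "gripper": -1}
    - {"slide": [0, 0, -0.013], "spin": 0, "gripper": -1}
    - {"slide": [0, 0, -0.013], "spin": 0, "gripper": -1}
    - {"slide": [0, 0, -0.013], "spin": 0, "gripper": -1}

```text
t: 6.32
tool_pos: [0.4626, 0.0089, 0.2792]
tool_rot: [-2.182, -2.26, 0.0]
contact_force: [0.2, 0.3, -2.1]
opening: 0.0153
grip_force: 78.8
```

```bash
python3 - <<'E'
from h import *
from station import status
o=status.get_obs();M=R.from_rotvec(o["tool_rot"]).as_matrix()
print(np.round(o["tool_pos"],4),np.round(o["contact_force"],2))
off=M@[-.0018,.095,0]; print("tip now",o["tool_pos"]+off)
print(slide(o,np.array([.660,.014,.2795+off[2]])-off,2.2))
E
```

```text
[0.4626 0.0089 0.2792] [ 0.24  0.32 -2.09]
tip now [0.55761017 0.01039924 0.2791535 ]
([0.0, 0.1025, -0.0003], 'spin', np.float64(-0.2), 'yawnow', np.float64(2.0))
```

Emit:
arm_command:
  increments:
    - {"slide": [0, 0.01, 0], "spin": 0, "gripper": -1}
    - {"slide": [0, 0.022, 0], "spin": 0, "gripper": -1}
    - {"slide": [0, 0.034, 0], "spin": 0, "gripper": -1}
    - {"slide": [0, 0.046, 0], "spin": 0, "gripper": -1}
    - {"slide": [0, 0.058, 0], "spin": 0, "gripper": -1}
    - {"slide": [0, 0.068, 0], "spin": 0, "gripper": -1}
    - {"slide": [0, 0.075, 0], "spin": 0, "gripper": -1}
    - {"slide": [0, 0.08, 0], "spin": 0, "gripper": -1}

```text
t: 6.98
tool_pos: [0.5431, 0.0117, 0.2789]
tool_rot: [-2.182, -2.26, 0.001]
contact_force: [-0.2, 0.2, -1.1]
opening: 0.0149
grip_force: 78.6
```

Emit:
arm_command:
  increments:
    - {"slide": [0, 0.008, 0], "spin": 0, "gripper": -1}
    - {"slide": [0, 0.015, 0], "spin": 0, "gripper": -1}
    - {"slide": [0, 0.02, 0], "spin": 0, "gripper": -1}
    - {"slide": [0, 0.0225, 0], "spin": 0, "gripper": -1}
    - {"slide": [0, 0.0225, 0], "spin": 0, "gripper": -1}
    - {"slide": [0, 0.0225, 0], "spin": 0, "gripper": -1}

```text
t: 7.48
tool_pos: [0.5651, 0.0125, 0.2794]
tool_rot: [-2.182, -2.26, 0.0]
contact_force: [0.6, 0.8, -1.7]
opening: 0.015
grip_force: 78.7
```

```bash
python3 - <<'E'
from h import *
from station import status,imaging
o=status.get_obs();M=R.from_rotvec(o["tool_rot"]).as_matrix()
print(np.round(o["tool_pos"],4),np.round(o["contact_force"],2))
off=M@[-.0018,.095,0];tip=o["tool_pos"]+off;tip[2]-=.268;print("tip",tip)
s=imaging.get_image("scene");P=cam(s)
u0,v0=200,225
im=cv2.resize(s["frame"][v0:v0+90,u0:u0+130,::-1],None,fx=6,fy=6,interpolation=cv2.INTER_CUBIC)
print("pred tip",(proj(P,tip)-[u0,v0])*6+2.5,"foot end",(proj(P,tip+[0,0,.015])-[u0,v0])*6+2.5,"ring",(proj(P,np.array([.66,.014,.006]))-[u0,v0])*6+2.5)
cv2.imwrite("pics/ins.png",im)
E
```

```text
[0.5651 0.0125 0.2794] [ 0.6  0.8 -1.7]
tip [0.66005901 0.01397999 0.01132263]
pred tip [328.3207803  293.80849921] foot end [327.22254005 270.06488284] ring [328.83380839 302.15419781]
```

View pics/ins.png

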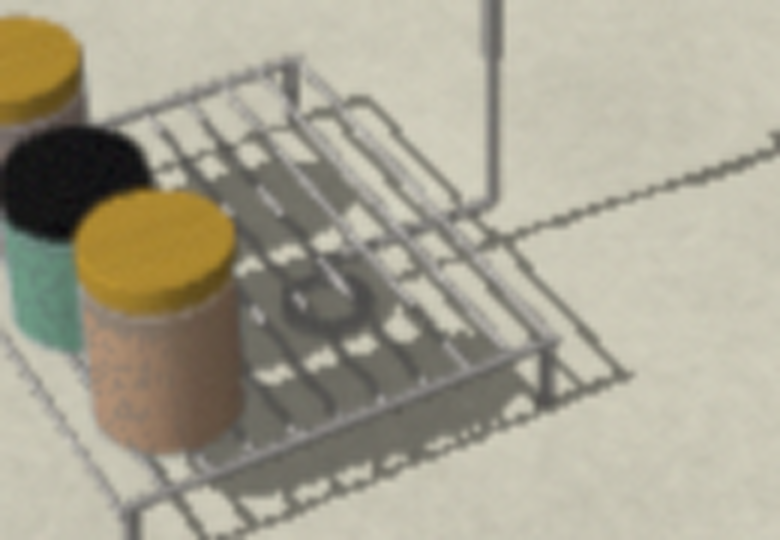

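The foot end disappears under a wire near (327,262), where predicted, directly above the collar at (329,301). I'll lower into the hole, leaving the tip about 1 mm off the counter.

Emit:
arm_command:
  increments:
    - {"slide": [0, 0, 0.003], "spin": 0, "gripper": -1}
    - {"slide": [0, 0, 0.006], "spin": 0, "gripper": -1}
    - {"slide": [0, 0, 0.008], "spin": 0, "gripper": -1}
    - {"slide": [0, 0, 0.0095], "spin": 0, "gripper": -1}
    - {"slide": [0, 0, 0.01], "spin": 0, "gripper": -1}
    - {"slide": [0, 0, 0.01], "spin": 0, "gripper": -1}

```text
t: 8.03
tool_pos: [0.5649, 0.0125, 0.2691]
tool_rot: [-2.182, -2.26, 0.001]
contact_force: [-0.3, -1.0, -0.9]
opening: 0.0149
grip_force: 78.7
```

Emit:
arm_command:
  increments:
    - {"slide": [0, -0.004, 0], "spin": 0, "gripper": -1}
    - {"slide": [0, -0.01, 0], "spin": 0, "gripper": -1}
    - {"slide": [0, -0.017, 0], "spin": 0, "gripper": -1}
    - {"slide": [0, -0.024, 0], "spin": 0, "gripper": -1}
    - {"slide": [0, -0.031, 0], "spin": 0, "gripper": -1}
    - {"slide": [0, -0.038, 0], "spin": 0, "gripper": -1}
    - {"slide": [0, -0.045, 0], "spin": 0, "gripper": -1}
    - {"slide": [0, -0.052, 0], "spin": 0, "gripper": -1}

```text
t: 8.7
tool_pos: [0.5124, 0.0106, 0.2696]
tool_rot: [2.182, 2.26, 0.0]
contact_force: [0.0, -0.3, -1.4]
opening: 0.0153
grip_force: 78.7
```

Emit:
arm_command:
  increments:
    - {"slide": [0, -0.007, 0], "spin": 0, "gripper": -1}
    - {"slide": [0, -0.014, 0], "spin": 0, "gripper": -1}
    - {"slide": [0, -0.021, 0], "spin": 0, "gripper": -1}
    - {"slide": [0, -0.028, 0], "spin": 0, "gripper": -1}
    - {"slide": [0, -0.035, 0], "spin": 0, "gripper": -1}
    - {"slide": [0, -0.042, 0], "spin": 0, "gripper": -1}
    - {"slide": [0, -0.049, 0], "spin": 0, "gripper": -1}
    - {"slide": [0, -0.056, 0], "spin": 0, "gripper": -1}

```text
t: 9.37
tool_pos: [0.4565, 0.0087, 0.2694]
tool_rot: [2.182, 2.26, 0.0]
contact_force: [0.3, -0.4, -1.8]
opening: 0.0151
grip_force: 78.7
```

Emit:
arm_command:
  increments:
    - {"slide": [0, -0.007, 0], "spin": 0, "gripper": -1}
    - {"slide": [0, -0.013, 0], "spin": 0, "gripper": -1}
    - {"slide": [0, -0.018, 0], "spin": 0, "gripper": -1}
    - {"slide": [0, -0.021, 0], "spin": 0, "gripper": -1}
    - {"slide": [0, -0.022, 0], "spin": 0, "gripper": -1}
    - {"slide": [0, -0.022, 0], "spin": 0, "gripper": -1}

```text
t: 9.87
tool_pos: [0.4349, 0.0079, 0.2693]
tool_rot: [-2.182, -2.26, 0.0]
contact_force: [-0.7, -0.1, -1.9]
opening: 0.015
grip_force: 78.7
```

```bash
python3 - <<'E'
from h import *
from station import status,imaging
o=status.get_obs();M=R.from_rotvec(o["tool_rot"]).as_matrix()
print(o["t"],np.round(o["tool_pos"],4),np.round(o["contact_force"],2))
off=M@[-.0018,.095,0];tip=o["tool_pos"]+off;tip[2]-=.268;print("tip",tip)
s=imaging.get_image("scene");np.savez("s3.npz",**s);P=cam(s)
u0,v0=200,225
im=cv2.resize(s["frame"][v0:v0+90,u0:u0+130,::-1],None,fx=6,fy=6,interpolation=cv2.INTER_CUBIC)
print((proj(P,tip)-[u0,v0])*6)
cv2.imwrite("pics/drag.png",im)
E
```

```text
9.8667 [0.4349 0.0079 0.2693] [-0.69 -0.15 -1.88]
tip [0.52989873 0.00941217 0.00127075]
[553.82229873 222.81210215]
```

View pics/drag.png

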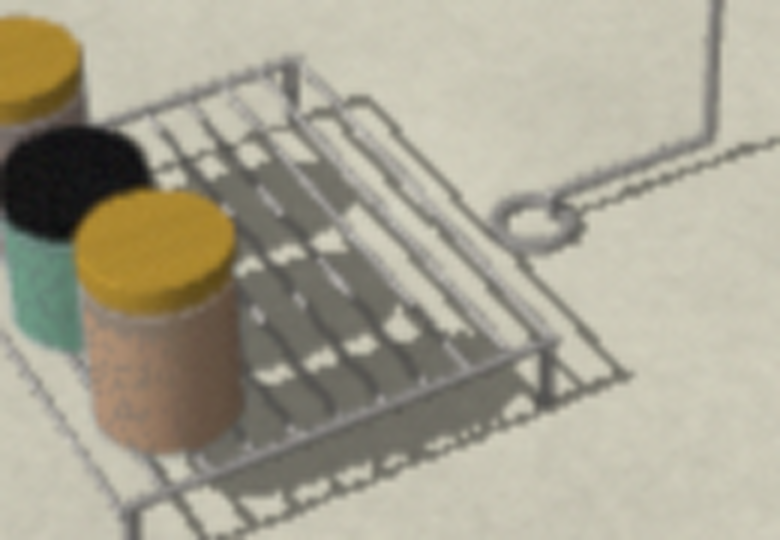

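The collar sits around the tip at about (537,222), outside the rack and its front edge. I'll drag a little further, centre the tip in the hole, lift straight up and head for the stand.

Emit:
arm_command:
  increments:
    - {"slide": [0, -0.005, 0], "spin": 0, "gripper": -1}
    - {"slide": [0, -0.011, 0], "spin": 0, "gripper": -1}
    - {"slide": [0, -0.015, 0], "spin": 0, "gripper": -1}
    - {"slide": [0, -0.015, 0], "spin": 0, "gripper": -1}
    - {"slide": [0, -0.008, 0], "spin": 0, "gripper": -1}
    - {"slide": [0, -0.006, 0], "spin": 0, "gripper": -1}
    - {"slide": [0, -0.006, -0.005], "spin": 0, "gripper": -1}
    - {"slide": [0, -0.006, -0.02], "spin": 0, "gripper": -1}

```text
t: 10.58
tool_pos: [0.4284, 0.0079, 0.2873]
tool_rot: [-2.179, -2.257, 0.005]
contact_force: [-0.1, 0.2, -1.8]
opening: 0.015
grip_force: 78.6
```

Emit:
arm_command:
  increments:
    - {"slide": [0, 0, -0.03], "spin": 0, "gripper": -1}
    - {"slide": [0, 0, -0.06], "spin": 0, "gripper": -1}
    - {"slide": [0.02, 0.02, -0.08], "spin": 0, "gripper": -1}
    - {"slide": [0.055, 0.035, -0.08], "spin": 0, "gripper": -1}
    - {"slide": [0.09, 0.05, -0.08], "spin": 2, "gripper": -1}
    - {"slide": [0.125, 0.065, -0.08], "spin": 4, "gripper": -1}
    - {"slide": [0.16, 0.08, -0.08], "spin": 6, "gripper": -1}
    - {"slide": [0.195, 0.095, -0.08], "spin": 8.5, "gripper": -1}

```text
t: 11.25
tool_pos: [0.5179, 0.2079, 0.3697]
tool_rot: [2.345, 2.09, 0.0]
contact_force: [1.2, -0.5, -0.7]
opening: 0.0152
grip_force: 78.9
```

```bash
python3 - <<'E'
from h import *
from station import status
o=status.get_obs();u=np.array([.9938,-.1115,0])
print(o["t"],np.round(o["tool_pos"],4),np.round(o["contact_force"],2),slide(o,np.array([.4463,.2892,.3185])+.085*u,-6.4))
E
```

```text
11.25 [0.5179 0.2079 0.3697] [ 1.22 -0.5  -0.7 ] ([0.0728, 0.0045, 0.0512], 'spin', np.float64(-0.19), 'yawnow', np.float64(-6.59))
```

Emit:
arm_command:
  increments:
    - {"slide": [0.03, 0.002, 0], "spin": -0.2, "gripper": -1}
    - {"slide": [0.06, 0.0045, 0], "spin": -0.2, "gripper": -1}
    - {"slide": [0.0728, 0.0045, 0.015], "spin": -0.2, "gripper": -1}
    - {"slide": [0.0728, 0.0045, 0.035], "spin": -0.2, "gripper": -1}
    - {"slide": [0.0728, 0.0045, 0.051], "spin": -0.2, "gripper": -1}
    - {"slide": [0.0728, 0.0045, 0.051], "spin": -0.2, "gripper": -1}
    - {"slide": [0.0728, 0.0045, 0.051], "spin": -0.2, "gripper": -1}
    - {"slide": [0.0728, 0.0045, 0.051], "spin": -0.2, "gripper": -1}

```text
t: 11.92
tool_pos: [0.5305, 0.2778, 0.3196]
tool_rot: [2.34, 2.096, 0.002]
contact_force: [-0.4, -0.4, -0.9]
opening: 0.0148
grip_force: 78.8
```

```bash
python3 - <<'E'
from h import *
from station import status,imaging
o=status.get_obs()
print(o["t"],np.round(o["tool_pos"],4),np.round(o["contact_force"],2),slide(o,np.array([.4463,.2892,.3175]),-6.4))
a=imaging.get_image("wrist")["frame"][60:320,150:420,::-1];b=imaging.get_image("scene")["frame"][180:340,230:430,::-1]
a=cv2.resize(a,None,fx=1.3,fy=1.3);b=cv2.resize(b,None,fx=2.1,fy=2.1)[:a.shape[0]]
cv2.imwrite("pics/pre.png",np.hstack([cv2.copyMakeBorder(x,0,a.shape[0]-x.shape[0],0,0,cv2.BORDER_CONSTANT) for x in(a,b)]))
E
```

```text
11.9167 [0.5305 0.2778 0.3196] [-0.36 -0.41 -0.87] ([0.0021, -0.085, 0.002], 'spin', np.float64(0.09), 'yawnow', np.float64(-6.31))
```

View pics/pre.png

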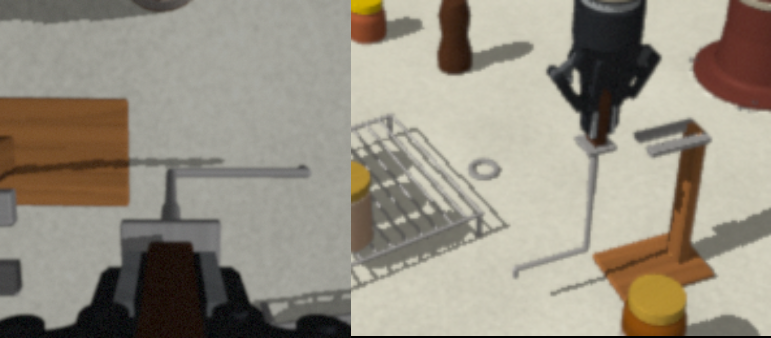

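The right half shows the collar flat on the counter at (484,169), well clear of the rack. The left half shows the hook lined up with the fork slot. I'll slide it in.

Emit:
arm_command:
  increments:
    - {"slide": [0.002, -0.012, 0], "spin": 0, "gripper": -1}
    - {"slide": [0.002, -0.028, 0], "spin": 0, "gripper": -1}
    - {"slide": [0.002, -0.045, 0], "spin": 0, "gripper": -1}
    - {"slide": [0.002, -0.06, 0], "spin": 0, "gripper": -1}
    - {"slide": [0.002, -0.073, 0], "spin": 0, "gripper": -1}
    - {"slide": [0.002, -0.081, 0], "spin": 0, "gripper": -1}
    - {"slide": [0.002, -0.085, 0], "spin": 0, "gripper": -1}
    - {"slide": [0.002, -0.085, 0], "spin": 0, "gripper": -1}

```text
t: 12.68
tool_pos: [0.4451, 0.2892, 0.3192]
tool_rot: [2.339, 2.097, 0.002]
contact_force: [0.3, 0.0, -2.3]
opening: 0.0152
grip_force: 78.9
```

Emit:
arm_command:
  increments:
    - {"slide": [0, 0, 0], "spin": 0, "gripper": -1}
    - {"slide": [0, 0, 0], "spin": 0, "gripper": -1}

```text
t: 12.85
tool_pos: [0.4462, 0.289, 0.3186]
tool_rot: [2.34, 2.096, 0.001]
contact_force: [-0.5, -1.4, -0.8]
opening: 0.015
grip_force: 78.9
```

```bash
python3 - <<'E'
from h import *
from station import status
o=status.get_obs()
print(o["t"],np.round(o["tool_pos"],4),np.round(o["contact_force"],2),slide(o,np.array([.4463,.2892,.3088]),-6.4))
E
```

```text
12.85 [0.4462 0.289  0.3186] [-0.52 -1.35 -0.83] ([0.0002, 0.0001, 0.0098], 'spin', np.float64(0.08), 'yawnow', np.float64(-6.32))
```

Emit:
arm_command:
  increments:
    - {"slide": [0, 0, 0.003], "spin": 0, "gripper": -1}
    - {"slide": [0, 0, 0.006], "spin": 0, "gripper": -1}
    - {"slide": [0, 0, 0.008], "spin": 0, "gripper": -1}
    - {"slide": [0, 0, 0.0095], "spin": 0, "gripper": -1}
    - {"slide": [0, 0, 0.0095], "spin": 0, "gripper": -1}
    - {"slide": [0, 0, 0.0095], "spin": 0, "gripper": -1}

```text
t: 13.35
tool_pos: [0.4459, 0.289, 0.3088]
tool_rot: [2.34, 2.096, -0.0]
contact_force: [0.1, -0.3, -1.5]
opening: 0.0151
grip_force: 79.0
```

Not seated yet; continue in 1 mm steps.

Emit:
arm_command:
  increments:
    - {"slide": [0, 0, 0.001], "spin": 0, "gripper": -1}
    - {"slide": [0, 0, 0.001], "spin": 0, "gripper": -1}
    - {"slide": [0, 0, 0.001], "spin": 0, "gripper": -1}

```text
t: 13.6
tool_pos: [0.4459, 0.289, 0.3087]
tool_rot: [2.34, 2.096, 0.001]
contact_force: [-2.8, -1.6, 4.1]
opening: 0.0148
grip_force: 79.7
```

Emit:
arm_command:
  increments:
    - {"slide": [0, 0, 0.001], "spin": 0, "gripper": -1}
    - {"slide": [0, 0, 0.001], "spin": 0, "gripper": -1}
    - {"slide": [0, 0, 0.001], "spin": 0, "gripper": -1}

```text
t: 13.85
tool_pos: [0.4459, 0.289, 0.3087]
tool_rot: [2.34, 2.096, 0.001]
contact_force: [-3.7, -3.0, 8.3]
opening: 0.0151
grip_force: 80.4
```

Seated at z = 0.3087, the same as at the start. I'll relieve the load, release and retreat upward.

Emit:
arm_command:
  increments:
    - {"slide": [0, 0, -0.0015], "spin": 0, "gripper": -1}
    - {"slide": [0, 0, -0.0015], "spin": 0, "gripper": -1}
    - {"slide": [0, 0, -0.0015], "spin": 0, "gripper": -0.5}
    - {"slide": [0, 0, -0.0015], "spin": 0, "gripper": -0.2}
    - {"slide": [0, 0, -0.0015], "spin": 0, "gripper": 0.2}
    - {"slide": [0, 0, -0.0015], "spin": 0, "gripper": 0.6}
    - {"slide": [0, 0, -0.0015], "spin": 0, "gripper": 1}
    - {"slide": [0, 0, -0.0015], "spin": 0, "gripper": 1}
  newtons: 20

```text
t: 14.52
tool_pos: [0.4457, 0.289, 0.3082]
tool_rot: [-2.34, -2.096, 0.0]
contact_force: [-0.5, 0.3, 0.0]
opening: 0.08
grip_force: 0.0
```

Emit:
arm_command:
  increments:
    - {"slide": [0, 0, 0], "spin": 0, "gripper": 1}
    - {"slide": [0, 0, 0], "spin": 0, "gripper": 1}
    - {"slide": [0, 0, -0.02], "spin": 0, "gripper": 1}
    - {"slide": [0, 0, -0.05], "spin": 0, "gripper": 1}
    - {"slide": [0, 0, -0.08], "spin": 0, "gripper": 1}
    - {"slide": [0, 0, -0.11], "spin": 0, "gripper": 1}
    - {"slide": [0, 0, -0.12], "spin": 0, "gripper": 1}
    - {"slide": [0, 0, -0.12], "spin": 0, "gripper": 1}

```text
t: 15.18
tool_pos: [0.4465, 0.2894, 0.4326]
tool_rot: [2.338, 2.095, 0.011]
contact_force: [-0.5, 0.4, 0.6]
opening: 0.0852
grip_force: 0.0
```

```bash
python3 - <<'E'
from h import *
from station import status,imaging
o=status.get_obs();print(o["t"],np.round(o["tool_pos"],4),np.round(o["contact_force"],2),o["opening"])
a=np.load("scene0.npz")["frame"];b=imaging.get_image("scene")["frame"]
d=(cv2.absdiff(a,b).max(2)>50).astype(np.uint8)
n,l,st,c=cv2.connectedComponentsWithStats(d)
print([ (s.tolist()) for s in st[1:] if s[4]>4])
# template match of the hung hook's rod and foot, before vs after
for (x,y,w,h) in [(330,255,50,60),(362,232,45,35)]:
    r=cv2.matchTemplate(b[y-8:y+h+8,x-8:x+w+8],a[y:y+h,x:x+w],cv2.TM_CCOEFF_NORMED);m=cv2.minMaxLoc(r);print(m[1],np.array(m[3])-8)
E
```

```text
15.1833 [0.4465 0.2894 0.4326] [-0.51  0.4   0.64] 0.08524992260892789
[[444, 3, 28, 33, 353], [472, 3, 2, 5, 5], [525, 4, 2, 12, 13], [475, 7, 4, 2, 5], [481, 6, 20, 16, 42], [471, 10, 3, 13, 17], [502, 22, 22, 9, 55], [483, 25, 18, 25, 87], [500, 27, 18, 10, 66], [466, 36, 12, 4, 34], [492, 36, 39, 15, 317], [537, 39, 21, 22, 183], [356, 46, 104, 151, 4944], [508, 52, 11, 34, 182], [373, 72, 2, 5, 6], [368, 80, 9, 11, 37], [488, 81, 17, 53, 267], [519, 97, 41, 124, 2455], [534, 109, 4, 4, 6], [378, 115, 12, 9, 36], [531, 114, 3, 2, 5], [381, 125, 8, 4, 17], [414, 130, 4, 4, 9], [460, 135, 21, 9, 128], [480, 134, 10, 15, 53], [490, 136, 21, 7, 78], [445, 144, 13, 14, 62], [543, 152, 3, 5, 7], [475, 156, 12, 18, 91], [475, 161, 45, 31, 439], [452, 175, 9, 6, 24], [450, 185, 23, 6, 71], [461, 209, 99, 87, 3093], [536, 216, 22, 10, 53], [558, 248, 2, 8, 15], [287, 256, 6, 7, 22], [293, 259, 8, 7, 22], [558, 306, 2, 5, 7]]
0.9950724244117737 [0 0]
0.9937498569488525 [0 0]
```

The hook is back at the same pixels as at the start. Apart from the arm itself, the only change in the image is the collar, so I'll hand the job in.

```bash
python3 -c "
from station import order
print(order.finish_job())"
```

```text
the job is handed in; nothing more can be done
None
```

I dragged the collar out with the hook; it lay flat on the counter about 4 cm or more clear of the rack. The hook is back on its stand, the jars and grinder are unmoved in the before-and-after images, and I handed the job in at about 15 s.

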